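Turn a blank over on the tipping ramp

TASK

The blue-faced aluminium blank must lie bare side up in the grey tray, ready for stamping. Pick it up, hold it level with its blue face up just above the top lip of the ramp, its length across the lip and a little more than half of it over the tray, and let go, so that it trips on the lip, flips over and comes to rest flat, blue face down, in the tray. Let the ramp do the turning: do not touch the blank any more once it has turned over, and leave the red-faced blank where it lies.

Things in the scene. Friction and masses are not known exactly. Their poses are not given: they have to be found in the camera images.
- blue_blank_centre (a point): centre (half-way up) of the blank to be turned: a loose aluminium plate 90 x 50 x 10 mm, about 120 g, upper face painted blue, sides and underside bare. Starts flat on the bench, blue face up. x along its 90 mm length, y along its 50 mm width (grip it across this), z out of the blue face. The ramp turns it if let go level, its length along the lip's x, underside 10 to 60 mm above the lip
- red_blank_centre (a point): centre (half-way up) of a second loose plate of the same size and axes, with a red face; it stays where it lies
- lip (a point): middle of the ramp's top lip, at its edge towards the tray, 110 mm above the bench. The fixed ramp, an aluminium board 110 mm wide, rises steeply to this 6 mm round steel lip. x is level, from the ramp out over the tray; y along the lip; z up. The blank flips if its centre is let go 10 to 25 mm beyond the lip (+x); short of the lip it slides back, much farther out it falls unturned
- tray_floor (a point): middle of the open part of the tray's lined floor, 7.5 mm above the bench, 65 mm beyond the lip; axes as for the lip. The fixed grey tray is 260 x 140 mm outside, its walls 5 mm thick and 28 mm high; from here its inside reaches 90 mm in +x, 160 mm in -x (under the ramp) and 65 mm to either side
Mind the look-alikes: they are no part of the job. Leave any black or green look-alike of the part that bears blue_blank_centre alone.

How it is judged:
On the way, in this order (a step that is already met when the one before it is completed fails the run):
1. the blue blank is held level, blue face up, its length across the lip of the ramp and its middle beyond the lip (x of blue_blank_centre in the frame of lip between 0 and 0.045 m and y of blue_blank_centre in the frame of lip between -0.045 and 0.045 m and z of blue_blank_centre in the frame of lip between 0 and 0.13 m and angle between blue_blank_centre's own z axis and vertical below 0.3 rad and angle between the x axis of blue_blank_centre and the x axis of lip, either way round below 0.35 rad), for 0.1 s.
2. let go, it tips over the lip (angle between blue_blank_centre's own z axis and vertical above 0.7 rad and z of blue_blank_centre in the frame of lip above -0.08 m and contact force between the fingers and blue_blank below 0.2 N).
At the end, for the whole second after the job is handed in: the blue blank lies still and flat (within 10 degrees), blue face down, on the floor of the tray, and the red blank is within 30 mm of where it started (angle between blue_blank_centre's own z axis and vertical above 2.96 rad and x of blue_blank_centre in the frame of tray_floor between -0.09 and 0.06 m and y of blue_blank_centre in the frame of tray_floor between -0.05 and 0.05 m and z of blue_blank_centre in the frame of tray_floor below 0.015 m and linear speed of blue_blank below 0.02 m/s and distance of red_blank_centre from where it was at the start of the episode below 0.03 m); the robot touches nothing.
It fails at once if the fingers touch the blue blank after it has turned past 110 degrees (turning or correcting it by hand) (angle between blue_blank_centre's own z axis and vertical above 1.92 rad and contact force between the fingers and blue_blank above 0.5 N).
It fails at once if the red blank is moved more than 30 mm (distance of red_blank_centre from where it was at the start of the episode above 0.03 m).
It also fails if it takes over 35 s, if anything falls off the work surface, if the arm or the gripper's body presses on something with over 40 N, if the wrist force passes 120 N, or if a joint passes its speed limit or range.

ROBOT

A 7-joint arm with a two-finger parallel gripper is mounted at the origin on a cart in front of the work surface, level with it; the furniture and walls round the work are solid. World frame = base frame: x ahead of the robot, y to its left, z up, the work surface at z = 0. Lengths are in m, angles in rad, forces in N, time in s.
With the tool pointing down it reaches from about 0.4 to 0.85 m from the base axis. Payload 4.5 kg.
Tool frame: the origin (TCP) lies on the centre line of the jaws, within the pads' length; the fingertips stand tips_ahead ahead of it and the grasp point (between the pads) lies 2 mm behind it (tips_ahead is the distance from the TCP to the fingertips, in m); z points along the fingers, y is the line along which they close (so a half turn about z gives the same grasp; the last joint's range is limited). The gripper opens to 85 mm and grips with 20 to 120 N. Pads are 22 mm wide; open, the fingers measure 114 mm over their backs; the gripper's body (76 mm by 85 mm) begins 54 mm behind the grasp point. The pads swing forward as they close: fully open they stand 13 mm farther back than shut.
Start: joints at [1.138, 0.689, -0.195, 1.565, 0.157, 0.902, -0.215], TCP at [0.281, -0.558, 0.248] pointing down, gripper open.
Joint ranges: [-3.01, 3.01], [-0.46, 2.08], [-1.47, 1.51], [0.13, 2.56], [-1, 4.14], [0.04, 2.09], [-2.66, 2.66]. Speed limits (rad/s): [2.57, 2.57, 3.14, 3.14, 3.14, 3.14, 3.14].

INTERFACE

Orientations are given as a 3x3 rotation matrix whose columns are the frame's x, y, z axes.
In Python, from workcell import * gives the robot as it stands.
- The arm moves only by the shell command python3 -m pendant 'ROWS'. ROWS is JSON, a list of rows, each an object with "translation": the shift along the tool's x, y, z in cm, a list of three; "delta_rot": the turn, a rotation vector about the tool's x, y, z in rad, a list of three; "hand": the opening, from -1 (shut) to 1 (fully open), so that 0 is half open. A call has 1 to 5 rows; each row is the pose to reach, as a shift and turn from the pose commanded when the call began, along the tool's axes at that moment; what a row does not reach only later rows make up. A row lasts 1/12 s, in which the tool goes at most 41.7 mm and 7.16 degrees, less where a joint would pass 70% of its speed; a pose out of reach is approached as far as the arm can. A call with a gripper value outside its range is refused whole. The fingers move at their own pace and stop on an object; the grip force is fixed at half the most. Time passes only in rows, so rows that repeat a pose let the fingers close. It gives the time, the measured TCP pose, the force, the opening and the grip force at its end, in the units of the state.
- get_obs(): the state, without advancing time (a new reading comes with each control period).
- get_image(name): name is "side" or "top" or "wrist"; returns a dict with "img" (420x560x3 uint8, red, green, blue), "fx", "fy", "cx", "cy" (pixels), "dist" ([k1, k2, p1, p2, k3] as OpenCV has them; the pictures are not rectified), "R" (3x3) and "t" (3): a world point X has camera coordinates R X + t; the wrist camera has in their place "hand_eye" (4x4, takes a point from camera to tool coordinates, whose origin is the TCP and whose axes are the flange's). Camera axes: x right, y down, z forward; pixel columns grow to the right and rows downward; lengths in m; the calibration is good to about 2 mm. A picture is of the moment at which its call begins: read the wrist's pose just before it. There is no depth.
- finish_job(): hands the job in; it is judged then, once.
The state is a dict: "t": time; "joints": joint angles; "joint_velocities": joint speeds; "joint_efforts": joint torques, N m; "position": TCP position; "ee_rot": TCP orientation; "force": force on the tool from outside, world axes, zero at the start; "torque": the same for the moment, N m; "opening": finger opening in m; "grip_force": force on a finger pad.
Only numpy, scipy, OpenCV 4.12 (cv2) and the standard library are available. Lean on these libraries where they do the work, as an engineer would, in place of code of your own. Each camera call takes 0.05 s, during which the arm holds its last target. There are 200 camera calls.

## Working session

There is one attempt and no reset: what is moved stays moved. The work goes in short steps, Python scripts to look and compute and a shell command to move; the robot and the scene stay as the last step left them, time stands still between calls to the robot, and variables do not carry over. Pictures are saved under pics/ and viewed, at most 10 in all, crops included, and the job is handed in when it is done.

```bash
mkdir -p pics; cat > h.py <<'E'
from workcell import *
import numpy as np, cv2, json, pickle
def grab(n,fn):
    o=get_obs(); d=get_image(n); d['obs']=o
    pickle.dump(d,open(f'pics/{fn}.pkl','wb')); cv2.imwrite(f'pics/{fn}.png',d['img'][:,:,::-1]); return d
def load(fn): return pickle.load(open(f'pics/{fn}.pkl','rb'))
def ext(d):
    if 'R' in d: return np.array(d['R']),np.array(d['t'])
    T=np.eye(4);T[:3,:3]=d['obs']['ee_rot'];T[:3,3]=d['obs']['position']
    C=np.linalg.inv(T@np.array(d['hand_eye'])); return C[:3,:3],C[:3,3]
def ray(d,uv):
    K=np.array([[d['fx'],0,d['cx']],[0,d['fy'],d['cy']],[0,0,1.]])
    p=cv2.undistortPoints(np.array(uv,float).reshape(-1,1,2),K,np.array(d['dist'],float)).reshape(-1,2)
    R,t=ext(d); r=np.c_[p,np.ones(len(p))]@R; return -R.T@t, r
def atz(d,uv,z):
    c,r=ray(d,uv); return c+r*((z-c[2])/r[:,2])[:,None]
def proj(d,X):
    K=np.array([[d['fx'],0,d['cx']],[0,d['fy'],d['cy']],[0,0,1.]]);R,t=ext(d)
    return cv2.projectPoints(np.array(X,float).reshape(-1,3),cv2.Rodrigues(R)[0],t,K,np.array(d['dist'],float))[0].reshape(-1,2)
E
python3 - <<'E'
from h import *
np.set_printoptions(precision=4,suppress=True)
a=grab('top','top0')['img'];b=grab('side','side0')['img']
o=get_obs();print(o['t'],o['position'],o['ee_rot'],o['opening'],o['force']); print([k for k in o])
import workcell; print([k for k in dir(workcell) if k[0]!='_'])
try: print(tips_ahead)
except Exception as e: print(e)
E
```

```text
0.1 [ 0.281  -0.5577  0.2476] [[ 0.893   0.4501 -0.0009]
 [ 0.4501 -0.893   0.0015]
 [-0.0001 -0.0017 -1.    ]] 0.08551035059118643 [-0.1203 -0.159   0.9356]
['t', 'joints', 'joint_velocities', 'joint_efforts', 'position', 'ee_rot', 'force', 'torque', 'grip_force', 'opening']
['PlanningError', 'finish_job', 'get_image', 'get_obs', 'tips_ahead']
0.017
```

View pics/top0.png

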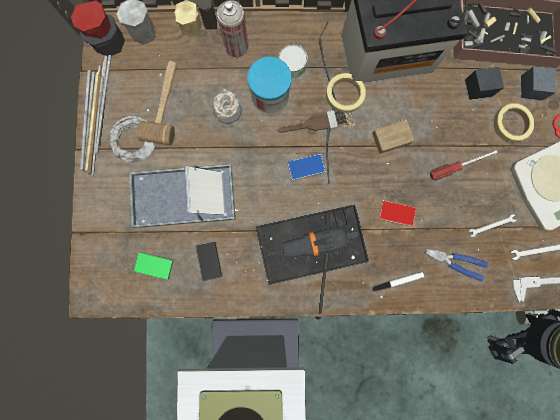

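View pics/side0.png

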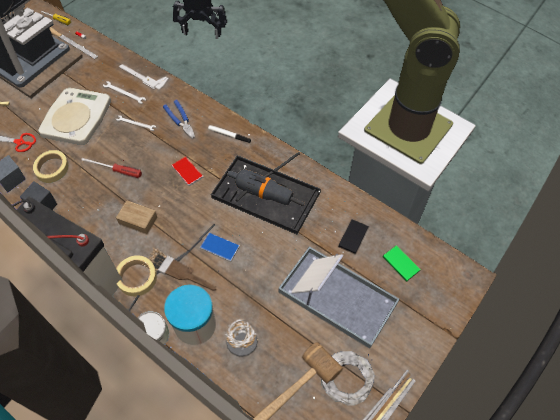

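The candidates in top0 are blue (307,167), red (398,213), green (153,266) and black (208,260). By its description the target is the blue one at (307,167). The tray is at (182,196), with the ramp inside it at (206,191). I'll check both in an enlarged crop.

```bash
python3 - <<'E'
from h import *
a=load('top0')['img'][140:250,120:340,::-1]; b=load('side0')['img'][220:350,190:410,::-1]
z=lambda i:cv2.resize(i,None,fx=3.6,fy=3.6,interpolation=cv2.INTER_CUBIC)
cv2.imwrite('pics/c1.png',z(a));cv2.imwrite('pics/c2.png',z(b))
np.set_printoptions(precision=4,suppress=True)
for n in('top0','side0'):
    d=load(n);h=cv2.cvtColor(d['img'],cv2.COLOR_RGB2HSV)
    for nm,lo,hi in(('blue',(108,150,60),(125,255,255)),('red',(0,200,120),(4,255,255))):
        m=cv2.inRange(h,lo,hi);k,l,s,c=cv2.connectedComponentsWithStats(m)
        for i in range(1,k):
            if s[i,4]>150:
                q=cv2.boxPoints(cv2.minAreaRect(np.argwhere(l==i)[:,::-1].astype(np.float32)))
                w=atz(d,q,.01);e=w[1]-w[0],w[2]-w[1];print(n,nm,c[i],atz(d,c[i],.01)[0],[ (np.linalg.norm(x),np.degrees(np.arctan2(x[1],x[0]))) for x in e])
E
```

```text
top0 blue [305.9878 166.2951] [ 0.6648 -0.1725  0.01  ] [(np.float64(0.08601316548468667), np.float64(-76.2501041712523)), (np.float64(0.045988497617177514), np.float64(-167.58853317428523))]
side0 red [186.618  170.0981] [ 0.5389 -0.4058  0.01  ] [(np.float64(0.045901245734666495), np.float64(179.18737284729215)), (np.float64(0.09169398378626104), np.float64(76.65245005701857))]
```

View pics/c1.png

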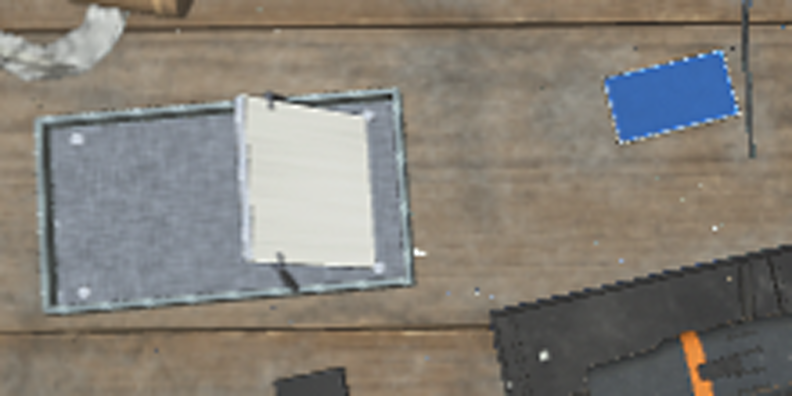

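View pics/c2.png

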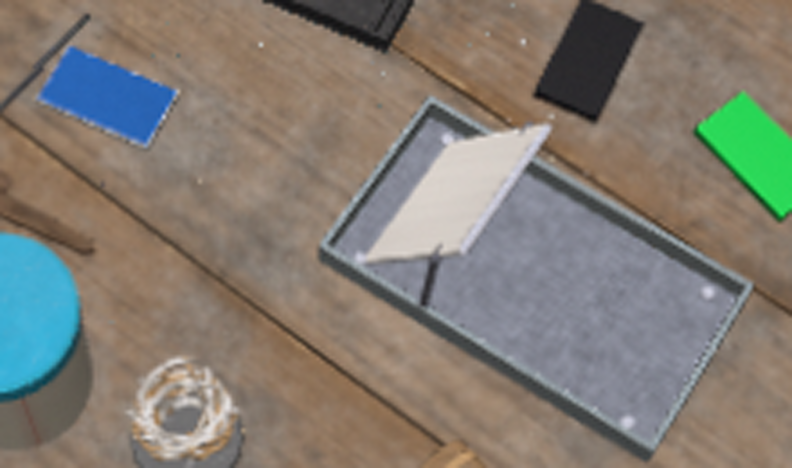

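c1 and c2 confirm the blue blank and the tray. The lip is the ramp's left edge, running (240,95)-(248,262) in c1 and (549,127)-(465,250) in c2, so it overhangs the open left part of the tray. Next I'll compute the positions.

```bash
python3 - <<'E'
from h import *
np.set_printoptions(precision=4,suppress=True)
T=load('top0');S=load('side0')
t=lambda p:np.array(p)/3.6+[120,140]-.36; s=lambda p:np.array(p)/3.6+[190,220]-.36
def tri(a,b):
    (c1,r1),(c2,r2)=ray(T,a),ray(S,b);out=[]
    for u,v in zip(r1,r2):
        k=np.linalg.lstsq(np.c_[u,-v],c2-c1,rcond=None)[0];p,q=c1+k[0]*u,c2+k[1]*v;out.append(np.r_[(p+q)/2,np.linalg.norm(p-q)])
    return np.array(out)
lt=t([(240,95),(248,262)]);ls=s([(465,250),(549,127)])
L=tri(lt,ls);print('lip tri',L,'atz',atz(T,lt,.11),atz(S,ls,.11))
tt=t([(37,118),(400,90),(412,283),(47,312)]);ts=s([(652,455),(322,255),(431,100),(751,287)])
A,B=atz(T,tt,.028),atz(S,ts,.028);print('tray',A,B,A.mean(0),B.mean(0))
for W in(A,B):
    e=(W[0]-W[1]+W[3]-W[2]);print('len',np.linalg.norm(W[0]-W[1]),np.linalg.norm(W[1]-W[2]),'ang',np.degrees(np.arctan2(e[1],e[0])))
bt=t([(606,77),(725,50),(740,114),(620,143)]);bs=s([(147,147),(38,98),(71,47),(179,92)])
for d,b in((T,bt),(S,bs)):
    w=atz(d,b,.01);print('blue',w.mean(0),w,np.linalg.norm(w[0]-w[1]),np.linalg.norm(w[1]-w[2]))
E
```

```text
lip tri [[0.6453 0.1175 0.1131 0.0055]
 [0.538  0.11   0.108  0.0009]] atz [[0.6475 0.1159 0.11  ]
 [0.538  0.1092 0.11  ]] [[0.6425 0.1191 0.11  ]
 [0.5387 0.1108 0.11  ]]
tray [[0.6506 0.2776 0.028 ]
 [0.6673 0.0201 0.028 ]
 [0.5305 0.0117 0.028 ]
 [0.5131 0.2667 0.028 ]] [[0.6515 0.2814 0.028 ]
 [0.6712 0.029  0.028 ]
 [0.5314 0.0158 0.028 ]
 [0.5133 0.2697 0.028 ]] [0.5904 0.144  0.028 ] [0.5918 0.149  0.028 ]
len 0.2579845208780627 0.13708643587684374 ang 93.81046936585126
len 0.25320632384826347 0.14049375618784835 ang 94.27386757261341
blue [ 0.6649 -0.1739  0.01  ] [[ 0.6792 -0.126   0.01  ]
 [ 0.6983 -0.2123  0.01  ]
 [ 0.6511 -0.222   0.01  ]
 [ 0.6309 -0.1353  0.01  ]] 0.08838202827796657 0.04809982778060766
blue [ 0.6625 -0.1709  0.01  ] [[ 0.6764 -0.1226  0.01  ]
 [ 0.6954 -0.2089  0.01  ]
 [ 0.6495 -0.2186  0.01  ]
 [ 0.6289 -0.1335  0.01  ]] 0.0883705614740825 0.046923682034078866
```

```bash
cat >> h.py <<'E'
def go(p,yaw):
    """tool-frame shift [cm] and rotvec to a tool-down pose whose tool y points along yaw [deg]"""
    from scipy.spatial.transform import Rotation as Ro
    o=get_obs();R=np.array(o['ee_rot']);a=np.radians(yaw);y=np.array([np.cos(a),np.sin(a),0]);z=np.array([0,0,-1.])
    Rt=np.c_[np.cross(y,z),y,z]
    print('t',round(o['t'],2),'pos',np.round(o['position'],4),'shift',np.round(100*R.T@(np.array(p)-o['position']),2),'rot',np.round(Ro.from_matrix(R.T@Rt).as_rotvec(),3),'open',round(o['opening'],4),'F',np.round(o['force'],1),'j',np.round(o['joints'],2))
E
python3 -m pendant '[{"translation":[3.9,-1.3,0],"delta_rot":[0,0,-0.12],"hand":1},{"translation":[7.8,-2.6,0],"delta_rot":[0,0,-0.24],"hand":1},{"translation":[11.7,-3.9,0],"delta_rot":[0,0,-0.36],"hand":1},{"translation":[15.6,-5.2,0],"delta_rot":[0,0,-0.48],"hand":1},{"translation":[19.4,-6.5,0],"delta_rot":[0,0,-0.6],"hand":1}]'
python3 -c "from h import *; go([.6637,-.1724,.2],12.4)"
```

```text
t: 0.52
position: [0.4263, -0.411, 0.2481]
ee_rot: [[0.478, 0.879, -0.0], [0.879, -0.478, 0.0], [0.0, -0.0, -1.0]]
force: [1.3, -0.6, -0.2]
opening: 0.0856
grip_force: 0.0
t 0.52 pos [ 0.4263 -0.411   0.2481] shift [32.3   9.46  4.81] rot [-0.    -0.    -0.714] open 0.0856 F [ 1.3 -0.6 -0.2] j [ 0.89  0.66 -0.35  1.66  0.28  0.87 -0.07]
```

```bash
python3 -m pendant '[{"translation":[3.7,1.1,0.5],"delta_rot":[0,0,-0.12],"hand":1},{"translation":[7.4,2.2,1],"delta_rot":[0,0,-0.24],"hand":1},{"translation":[11.1,3.3,1.5],"delta_rot":[0,0,-0.36],"hand":1},{"translation":[14.8,4.4,2],"delta_rot":[0,0,-0.48],"hand":1},{"translation":[18.5,5.5,2.5],"delta_rot":[0,0,-0.6],"hand":1}]' >/dev/null
python3 -c "from h import *; go([.6637,-.1724,.2],12.4)"
```

```text
t 0.93 pos [ 0.5635 -0.276   0.2227] shift [ 9.29 11.02  2.26] rot [-0.001 -0.    -0.115] open 0.0853 F [ 0.7 -0.4  0. ] j [ 0.64  0.75 -0.49  1.57  0.41  0.92  0.12]
```

```bash
python3 -m pendant '[{"translation":[2.3,2.8,0.6],"delta_rot":[0,0,-0.06],"hand":1},{"translation":[4.6,5.6,1.2],"delta_rot":[0,0,-0.115],"hand":1},{"translation":[7,8.4,1.8],"delta_rot":[0,0,-0.115],"hand":1},{"translation":[9.3,11,2.3],"delta_rot":[0,0,-0.115],"hand":1},{"translation":[9.3,11,2.3],"delta_rot":[0,0,-0.115],"hand":1}]' >/dev/null
python3 - <<'E'
from h import *
go([.6637,-.1724,.2],12.4); d=grab('wrist','w1')
h=cv2.cvtColor(d['img'],cv2.COLOR_RGB2HSV);m=cv2.inRange(h,(104,130,50),(128,255,255));k,l,s,c=cv2.connectedComponentsWithStats(m)
i=1+s[1:,4].argmax();q=cv2.boxPoints(cv2.minAreaRect(np.argwhere(l==i)[:,::-1].astype(np.float32)));w=atz(d,q,.01)
print(s[i],w.round(4),w.mean(0).round(4),[(np.linalg.norm(e).round(4),np.degrees(np.arctan2(e[1],e[0])).round(1)) for e in (w[1]-w[0],w[2]-w[1],w[3]-w[2])])
E
```

```text
t 1.35 pos [ 0.6673 -0.1637  0.1989] shift [-0.77 -0.55 -0.12] rot [ 0.004 -0.008  0.005] open 0.0855 F [0.3 1.6 0. ] j [ 0.42  0.86 -0.49  1.39  0.43  0.99  0.05]
[ 258  165   44   78 3301] [[ 0.6314 -0.1345  0.01  ]
 [ 0.6757 -0.1246  0.01  ]
 [ 0.6958 -0.2087  0.01  ]
 [ 0.6483 -0.2193  0.01  ]] [ 0.6628 -0.1717  0.01  ] [(np.float64(0.0455), np.float64(12.7)), (np.float64(0.0865), np.float64(-76.6)), (np.float64(0.0487), np.float64(-167.4))]
```

View pics/w1.png

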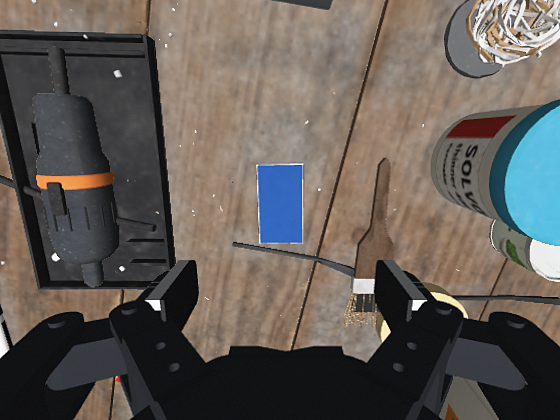

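The wrist view shows the blue blank at (280,204) with its width along the closing line. The brush and the cable are clear of the fingers. Centre is ≈ (0.663,-0.172), yaw 12.5°.

```bash
python3 -m pendant '[{"translation":[0,0,0],"delta_rot":[0,0,0],"hand":0.5},{"translation":[0,0,0],"delta_rot":[0,0,0],"hand":0.5}]' >/dev/null
python3 -c "from h import *; go([.6632,-.172,.03],12.5)"
```

```text
t 1.57 pos [ 0.6624 -0.1761  0.1999] shift [ 0.4   0.2  16.99] rot [-0.002  0.001 -0.009] open 0.0647 F [ 1.2 -1.   0.1] j [ 0.43  0.86 -0.49  1.4   0.44  0.99  0.05]
```

```bash
python3 -m pendant '[{"translation":[0.2,0.1,4],"delta_rot":[0,0,0],"hand":0.5},{"translation":[0.4,0.2,8],"delta_rot":[0,0,0],"hand":0.5},{"translation":[0.4,0.2,12],"delta_rot":[0,0,0],"hand":0.5},{"translation":[0.4,0.2,14.5],"delta_rot":[0,0,0],"hand":0.5},{"translation":[0.4,0.2,14.5],"delta_rot":[0,0,0],"hand":0.5}]' >/dev/null
python3 - <<'E'
from h import *
go([.6632,-.172,.02],12.5); d=grab('wrist','w2')
E
```

```text
t 1.98 pos [ 0.6588 -0.172   0.0493] shift [-0.1   0.47  2.92] rot [-0.012 -0.002 -0.009] open 0.0641 F [-1.4  0.1 -0.1] j [ 0.39  1.04 -0.41  1.48  0.53  0.74 -0.03]
```

View pics/w2.png

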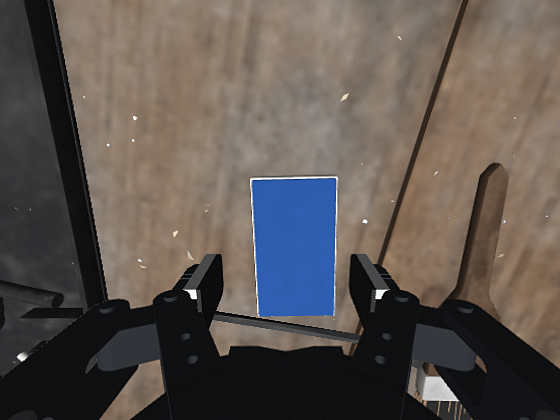

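The blank spans columns 250-338, centred between the fingers to within about 5 mm, and the drill case is clear. I'll go down.

```bash
python3 -m pendant '[{"translation":[0,0,1],"delta_rot":[0,0,0],"hand":0.5},{"translation":[0,0.1,2],"delta_rot":[0,0,0],"hand":0.5},{"translation":[0,0.1,2.7],"delta_rot":[0,0,0],"hand":0.5},{"translation":[0,0.1,2.7],"delta_rot":[0,0,0],"hand":0.5},{"translation":[0,0.1,2.7],"delta_rot":[0,0,0],"hand":0.5}]' >/dev/null
python3 -c "from h import *; go([.6632,-.172,.017],12.5)"
```

```text
t 2.45 pos [ 0.6656 -0.1698  0.0286] shift [-0.17 -0.28  1.16] rot [ 0.     0.    -0.007] open 0.0641 F [0.7 0.7 0.3] j [ 0.38  1.07 -0.4   1.47  0.55  0.71 -0.04]
```

```bash
python3 -m pendant '[{"translation":[-0.2,-0.2,0.4],"delta_rot":[0,0,0],"hand":0.5},{"translation":[-0.2,-0.2,0.8],"delta_rot":[0,0,0],"hand":0.5},{"translation":[-0.2,-0.2,1.0],"delta_rot":[0,0,0],"hand":0.5},{"translation":[-0.2,-0.2,1.2],"delta_rot":[0,0,0],"hand":0.5},{"translation":[-0.2,-0.2,1.2],"delta_rot":[0,0,0],"hand":0.5}]' >/dev/null
python3 -c "from h import *; go([.6632,-.172,.014],12.5)"
```

```text
t 2.87 pos [ 0.6636 -0.172   0.0158] shift [ 0.01 -0.04  0.18] rot [-0.001 -0.    -0.007] open 0.064 F [-1.   0.1 -1.5] j [ 0.38  1.09 -0.39  1.48  0.56  0.69 -0.05]
```

```bash
python3 -m pendant '[{"translation":[0,0,0.1],"delta_rot":[0,0,0],"hand":0},{"translation":[0,0,0.1],"delta_rot":[0,0,0],"hand":-0.5},{"translation":[0,0,0.1],"delta_rot":[0,0,0],"hand":-0.5},{"translation":[0,0,0.1],"delta_rot":[0,0,0],"hand":-0.5},{"translation":[0,0,0.1],"delta_rot":[0,0,0],"hand":-0.5}]'
python3 -m pendant '[{"translation":[0,0,-1],"delta_rot":[0,0,0],"hand":-0.5},{"translation":[0,0,-3],"delta_rot":[0,0,0],"hand":-0.5},{"translation":[0,0,-6],"delta_rot":[0,0,0],"hand":-0.5},{"translation":[0,0,-9],"delta_rot":[0,0,0],"hand":-0.5},{"translation":[0,0,-12],"delta_rot":[0,0,0],"hand":-0.5}]'
python3 -c "from h import *; go([.5917,.131,.25],4.0);d=grab('wrist','w3')"
```

```text
t: 3.28
position: [0.6644, -0.1719, 0.0157]
ee_rot: [[-0.21, 0.978, 0.001], [0.978, 0.21, 0.0], [-0.0, 0.001, -1.0]]
force: [0.7, 0.2, 1.9]
opening: 0.0481
grip_force: 62.2
t: 3.7
position: [0.6632, -0.172, 0.1365]
ee_rot: [[-0.21, 0.978, -0.001], [0.978, 0.21, 0.0], [0.0, -0.001, -1.0]]
force: [0.8, 1.1, -1.1]
opening: 0.0479
grip_force: 62.1
t 3.7 pos [ 0.6632 -0.172   0.1365] shift [ 31.13  -0.65 -11.33] rot [-0.001 -0.     0.141] open 0.0479 F [ 0.8  1.1 -1.1] j [ 0.41  0.93 -0.46  1.45  0.48  0.88  0.02]
```

View pics/w3.png

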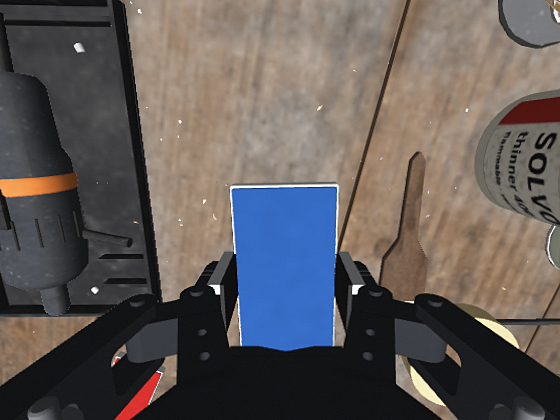

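The blank is held level between the pads, with its far edge at (231,186)-(338,186). I'll measure its offset in the hand.

```bash
python3 - <<'E'
from h import *
d=load('w3');o=d['obs'];R=np.array(o['ee_rot'])
w=atz(d,[(231,186),(338,186)],o['position'][2]-.0057);print(((w-o['position'])@R).round(4))
E
python3 -m pendant '[{"translation":[3,0,-2],"delta_rot":[0,0,0.03],"hand":-0.5},{"translation":[6.5,0,-4],"delta_rot":[0,0,0.06],"hand":-0.5},{"translation":[10,0,-6],"delta_rot":[0,0,0.09],"hand":-0.5},{"translation":[13,0,-8],"delta_rot":[0,0,0.12],"hand":-0.5},{"translation":[16.5,0,-9],"delta_rot":[0,0,0.14],"hand":-0.5}]'
python3 -c "from h import *; go([.5908,.1305,.22],4.0)"
```

```text
[[ 0.0445 -0.0248  0.0058]
 [ 0.0445  0.0233  0.0057]]
t: 4.17
position: [0.6298, -0.0101, 0.228]
ee_rot: [[-0.068, 0.998, 0.003], [0.998, 0.068, -0.001], [-0.001, 0.003, -1.0]]
force: [0.2, -0.8, -1.2]
opening: 0.0479
grip_force: 62.4
t 4.17 pos [ 0.6298 -0.0101  0.228 ] shift [14.29 -2.93  0.78] rot [ 0.003  0.001 -0.001] open 0.0479 F [ 0.2 -0.8 -1.2] j [ 0.18  0.74 -0.44  1.57  0.38  0.91 -0.32]
```

The blank's centre coincides with the TCP, within 1 mm.

```bash
python3 -m pendant '[{"translation":[3.6,-0.7,0],"delta_rot":[0,0,0],"hand":-0.5},{"translation":[7.2,-1.5,0],"delta_rot":[0,0,0],"hand":-0.5},{"translation":[10.8,-2.2,0],"delta_rot":[0,0,0],"hand":-0.5},{"translation":[14.3,-2.9,0],"delta_rot":[0,0,0],"hand":-0.5},{"translation":[14.3,-2.9,0],"delta_rot":[0,0,0],"hand":-0.5}]' >/dev/null
python3 -m pendant '[{"translation":[0,0,0],"delta_rot":[0,0,0],"hand":-0.5},{"translation":[0,0,0],"delta_rot":[0,0,0],"hand":-0.5}]' >/dev/null
python3 -c "from h import *; go([.5908,.1305,.161],4.0)"
```

```text
t 4.75 pos [0.5901 0.1291 0.2253] shift [0.14 0.08 6.43] rot [-0.     0.001  0.001] open 0.0483 F [ 0.2 -0.6 -0.8] j [-0.05  0.71 -0.43  1.65  0.37  0.86 -0.56]
```

```bash
python3 -m pendant '[{"translation":[0.1,0,1.5],"delta_rot":[0,0,0],"hand":-0.5},{"translation":[0.1,0,3.5],"delta_rot":[0,0,0],"hand":-0.5},{"translation":[0.1,0,5.5],"delta_rot":[0,0,0],"hand":-0.5},{"translation":[0.1,0,6.4],"delta_rot":[0,0,0],"hand":-0.5},{"translation":[0.1,0,6.4],"delta_rot":[0,0,0],"hand":-0.5}]' >/dev/null
python3 -m pendant '[{"translation":[0,0,0],"delta_rot":[0,0,0],"hand":-0.5},{"translation":[0,0,0],"delta_rot":[0,0,0],"hand":-0.5},{"translation":[0,0,0],"delta_rot":[0,0,0],"hand":-0.5}]' >/dev/null
python3 - <<'E'
from h import *
go([.5908,.1305,.161],4.0); b=grab('side','s2')['img'][180:330,220:400,::-1]
cv2.imwrite('pics/s2c.png',cv2.resize(b,None,fx=4,fy=4,interpolation=cv2.INTER_CUBIC))
E
```

```text
t 5.42 pos [0.5911 0.1309 0.1625] shift [-0.04 -0.04  0.15] rot [ 0.002 -0.     0.001] open 0.0477 F [ 1.3 -0.3 -1.2] j [-0.08  0.79 -0.39  1.7   0.42  0.73 -0.6 ]
```

View pics/s2c.png

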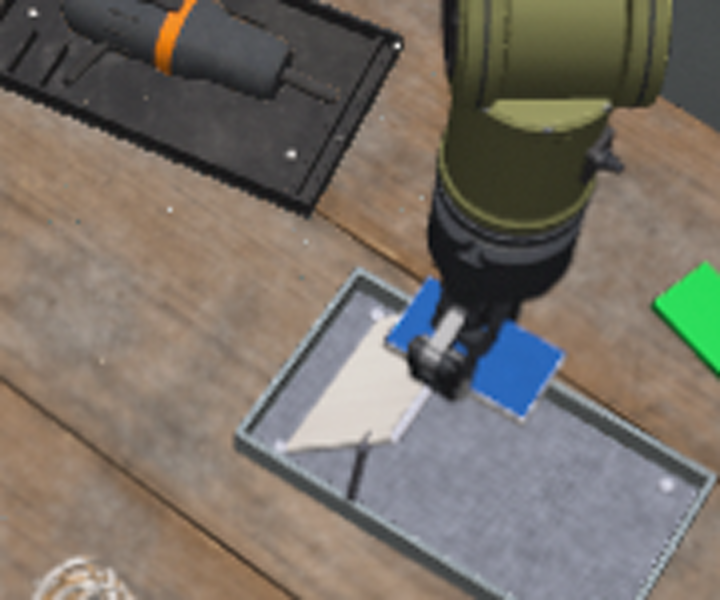

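The blank is level across the lip, near lip end at (397,438) in the crop and the long part over the tray, as computed: 17 mm beyond the lip and 36 mm above it. Now I let go.

```bash
python3 -m pendant '[{"translation":[0,0,0],"delta_rot":[0,0,0],"hand":1},{"translation":[0,0,0],"delta_rot":[0,0,0],"hand":1},{"translation":[0,0,0],"delta_rot":[0,0,0],"hand":1},{"translation":[0,0,0],"delta_rot":[0,0,0],"hand":1},{"translation":[0,0,0],"delta_rot":[0,0,0],"hand":1}]'
python3 -m pendant '[{"translation":[0,0,-3],"delta_rot":[0,0,0],"hand":1},{"translation":[0,0,-6],"delta_rot":[0,0,0],"hand":1},{"translation":[0,0,-9],"delta_rot":[0,0,0],"hand":1},{"translation":[0,0,-9],"delta_rot":[0,0,0],"hand":1},{"translation":[0,0,-9],"delta_rot":[0,0,0],"hand":1}]'
python3 - <<'E'
from h import *
b=grab('side','s3')['img'][210:360,220:410,::-1]
cv2.imwrite('pics/s3c.png',cv2.resize(b,None,fx=4,fy=4,interpolation=cv2.INTER_CUBIC))
E
```

```text
t: 5.88
position: [0.5903, 0.1309, 0.1615]
ee_rot: [[-0.071, 0.997, 0.0], [0.997, 0.071, 0.0], [0.0, 0.0, -1.0]]
force: [0.1, -0.0, -0.4]
opening: 0.0851
grip_force: 0.0
t: 6.3
position: [0.5913, 0.1313, 0.2531]
ee_rot: [[-0.071, 0.997, 0.004], [0.997, 0.071, 0.001], [0.001, 0.004, -1.0]]
force: [-0.3, -0.4, -0.1]
opening: 0.085
grip_force: 0.0
```

View pics/s3c.png

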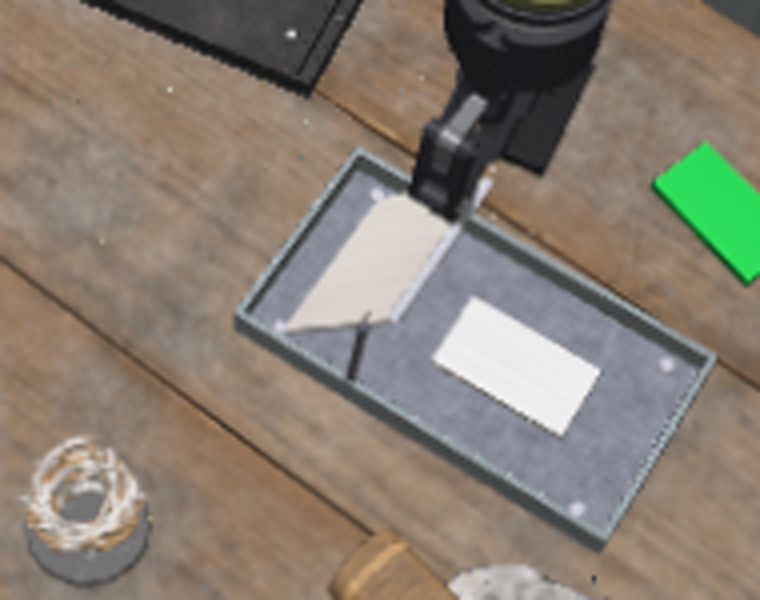

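It flipped: the bare face is up and it lies flat in the middle of the tray, at (516,367) in the crop. I'll let it settle, then hand in.

```bash
python3 -m pendant '[{"translation":[0,0,0],"delta_rot":[0,0,0],"hand":1},{"translation":[0,0,0],"delta_rot":[0,0,0],"hand":1},{"translation":[0,0,0],"delta_rot":[0,0,0],"hand":1},{"translation":[0,0,0],"delta_rot":[0,0,0],"hand":1},{"translation":[0,0,0],"delta_rot":[0,0,0],"hand":1}]' >/dev/null
python3 - <<'E'
from h import *
w=atz(load('s3'),[(516/4+220,367/4+210)],.0175)[0];a=np.radians(94);X=np.array([np.cos(a),np.sin(a)]);Y=np.array([-X[1],X[0]])
e=w[:2]-[.592,.1135];print(e@X-.065,e@Y)
print(finish_job())
E
```

```text
-0.0014335354603705608 0.0005814746766948561
the job is handed in; nothing more can be done
None
```

The job is handed in: the ramp flipped the blue blank, which lies flat, bare side up, about 1 mm from the middle of the open tray floor; I did not touch the red blank, and no verdict came back.

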